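# Set the depth rod's stop collar to a dowel hole in an easel foot

## Robot

A 6-joint arm with a two-finger parallel gripper is mounted at the origin on a cart in front of the work surface, level with it; the furniture and walls round the work are solid. World frame = base frame: x ahead of the robot, y to its left, z up, the work surface at z = 0. Lengths are in m, angles in rad, forces in N, time in s.
With the tool pointing down it reaches from about 0.425 to 0.925 m from the base axis. Payload 12.5 kg.
Tool frame: the origin (TCP) lies midway between the tips of the shut fingers; the grasp point (between the pads) lies 19 mm behind it; z points along the fingers, y is the direction in which the jaws open and shut (so a half turn about z gives the same grasp; the last joint's range is limited). The gripper opens to 85 mm and grips with 20 to 120 N. Pads are 22 mm wide; open, the fingers measure 114 mm over their backs; the gripper's body (76 mm by 85 mm) begins 54 mm behind the grasp point. The pads swing forward as they close: fully open they stand 13 mm farther back than shut.
Start: joints at [1.113, 0.491, 1.559, -0, 1.092, -0.106], TCP at [0.215, 0.587, 0.231] pointing down, gripper open.
Joint ranges: [-3.1, 3.1], [-0.84, 2.19], [0.05, 2.79], [-1.13, 4.28], [0.06, 2.93], [-2.69, 2.69]. Speed limits (rad/s): [2.22, 2.22, 2.79, 3.14, 3.14, 3.14].

## Interface

Orientations are given as [roll, pitch, yaw] about the fixed x, y, z axes, in that order (R = Rz(yaw) Ry(pitch) Rx(roll)).
In Python, from cell import bot gives the robot as it stands.
- The arm moves only by the tool step_arm, never from a script. Its argument "rows" is a list of rows, each an object with "xyz": the shift along the tool's x, y, z in cm, a list of three; "rotation": the turn, a rotation vector about the tool's x, y, z in rad, a list of three. A call has 1 to 5 rows; each row shifts and turns the commanded pose from where the row before left it, along the tool's axes as they then stand; what a row does not reach is not made up. A row lasts 1/12 s, in which the tool goes at most 41.7 mm and 7.16 degrees, less where a joint would pass 70% of its speed; a pose out of reach is approached as far as the arm can. A call with a gripper value outside its range is refused whole. "hand" is the opening, from 0 (shut) to 1 (fully open), set as the call begins (left out, the last holds). The fingers move at their own pace and stop on an object; "grip_force" is the grip in N (left out, the last holds). Time passes only in rows, so rows that do not move let the fingers close. It gives the time, the measured TCP pose, the force and the opening at its end, in the units of the state.
- bot.sense(): the state, without advancing time (a new reading comes with each control period).
- bot.read_camera(name): name is "side" or "top" or "wrist"; returns the picture (400x640x3 uint8, red, green, blue); there is no depth.
- bot.calibration(name): a dict with "camera_matrix" (3x3 intrinsics, pixels), "rvec" (rotation vector, rad) and "tvec" (3), from world to camera coordinates, as OpenCV has them; the wrist camera has in their place "tool_from_camera" (4x4, takes a point from camera to tool coordinates, whose origin is the TCP and whose axes are the flange's). Camera axes: x right, y down, z forward; pixel columns grow to the right and rows downward; lengths in m; the calibration is good to about 2 mm. A picture is of the moment at which its call begins: read the wrist's pose just before it. calibration takes no time and is no camera call.
- bot.sign_off(): hands the job in, once; it reports no verdict.
The state is a dict: "time": time; "joints": joint angles; "qd": joint speeds; "joint_efforts": joint torques, N m; "tcp_pos": TCP position; "tool_rot": TCP orientation; "wrist_force": force on the tool from outside, world axes, zero at the start; "moment": the same for the moment, N m; "opening": finger opening in m.
Only numpy, scipy, OpenCV 4.12 (cv2) and the standard library are available. Lean on these libraries where they do the work, as an engineer would, in place of code of your own. Each camera call takes 0.05 s, during which the arm holds its last target. There are 200 camera calls.

## Task

Measure the blind dowel hole in the easel foot: take the depth rod from its wooden stand by its head and slide it tip down into the hole, gently, until it touches the bottom. Then slide the rod's brass collar down until it lies on the top of the foot, so that the collar marks the depth, and leave the rod standing there. Do not press hard at either end stop, and leave the other things where they are.

Things in the scene. Friction and masses are not known exactly. Their poses are not given: they have to be found in the camera images.
- foot: easel foot: wooden block 68 (x) x 190 (y) x 78 mm high on a base board 90 x 230 x 16 mm, fixed to the table; origin at the centre of its underside, z up. In the middle of its top is a blind vertical hole
- bore_mouth (a point): centre of the hole's mouth, level with the flat top of the foot; z up. Hole 11 mm wide with a 2.5 mm chamfer; its depth differs each time, 38 to 58 mm, and cannot be seen. Two hidden sprung shoes 15 mm down grip the rod: pushing it on from there takes about 4 to 10 N (more if it is held off centre), and it stays where it is left. The bottom is a firm disc that gives about 1 mm at 20 N
- rod_stand: fixed light wooden stand, 66 x 66 x 40 mm high on an 82 mm square plinth; origin at the centre of its underside. A loose hole 13 mm wide and 30 mm deep in the middle of its top holds the rod upright at the start
- depth_rod: depth rod with its collar, about 130 g, upright: steel rod 10 mm in diameter, 102 mm long in all. Origin at the centre of the tip (lower end), z along the rod to the head. The lowest 8 mm taper to 6 mm in diameter. The top 26 mm (from 76 to 102 mm above the tip) is a round head 16 mm in diameter: the place to grip; the collar lies just below the head, so the fingers should not reach below it. Rings are marked every 10 mm
- rod_top (a point): centre of the top of the rod's head, 102 mm above the tip
- stop_collar (a joint): how far the collar has been slid down the rod from its highest place under the head, in m (0 to 0.045; at the start 0 to 0.004). At 0 its lower face is 66 mm above the tip. It slides with about 3 N of friction and stays where it is left; it can be pushed down on its top, with the fingers on either side of the head
- collar_face (a point): centre of the collar's lower face, on the rod's axis. The collar is a brass disc 52 mm in diameter and 10 mm thick round the rod; its lowest 3 mm are a black rubber ring that gives about 1 mm at 20 N
- ink_bottle: bystander: small square black ink bottle 44 x 44 x 57 mm, loose; origin at the centre of its underside
- glue_stick: bystander: standing glue stick 26 mm in diameter, 89 mm high, loose; origin at the centre of its underside
- clip: bystander: grey bulldog clip 23 x 40 x 35 mm, loose; origin at the centre of its underside
Mind the look-alikes: they are no part of the job. Leave any turquoise look-alike of the depth_rod alone. Several things look just like the foot: the one meant starts farthest to the robot's right.

How it is judged:
By the outcome, as a careful person would: the job done as asked, in the order asked, and still so for the second after the job is handed in, with the robot touching nothing.
It also fails if it takes over 51 s, if anything falls off the work surface, if the arm or the gripper's body presses on something with over 40 N, if the wrist force passes 120 N, or if a joint passes its speed limit or range.

## Working session

There is one attempt and no reset: what is moved stays moved. The work goes in short steps, Python scripts to look and compute and a tool call to move; the robot and the scene stay as the last step left them, time stands still between calls to the robot, and variables do not carry over. Pictures are saved under pics/ and viewed, about 8 in all and at most 12, crops included, and the job is handed in when it is done.

Besides the shell and the picture viewer there is one more tool, called by a JSON object that holds its "method" and its "body". step_arm: Moves the arm, as the interface text tells. Its arguments: {"type":"object","properties":{"rows":{"type":"array"},"hand":{"type":"number"},"grip_force":{"type":"number"}},"required":["rows"]}

```bash
mkdir -p pics
cat > h.py <<'E'
import numpy as np,cv2
from cell import bot
from scipy.spatial.transform import Rotation as R
def snap(n,f,crop=None,s=1):
    st=bot.sense(); im=bot.read_camera(n)[:,:,::-1].copy(); cv2.imwrite(f'pics/{f}_raw.png',im); 
    np.save(f'pics/{f}.npy',np.r_[st['tcp_pos'],st['tool_rot']])
    if crop: im=im[crop[1]:crop[3],crop[0]:crop[2]]
    cv2.imwrite(f'pics/{f}.png',cv2.resize(im,None,fx=s,fy=s,interpolation=cv2.INTER_CUBIC)); return im
def ray(n,u,v,pose=None):
    c=bot.calibration(n);K=np.array(c['camera_matrix']);d=np.linalg.solve(K,[u,v,1.])
    if n=='wrist':
        T=np.array(c['tool_from_camera']);Rt=R.from_euler('xyz',pose[3:]).as_matrix()
        return Rt@T[:3,3]+pose[:3], Rt@T[:3,:3]@d
    Rm=cv2.Rodrigues(np.array(c['rvec'],float))[0];t=np.array(c['tvec'],float).ravel()
    return -Rm.T@t, Rm.T@d
def atz(n,u,v,z,pose=None):
    o,d=ray(n,u,v,pose);return o+d*(z-o[2])/d[2]
def tri(a,b):
    A=[];y=[]
    for o,d in (a,b):
        d=d/np.linalg.norm(d);P=np.eye(3)-np.outer(d,d);A.append(P);y.append(P@o)
    return np.linalg.solve(sum(A),sum(y))
E
python3 - <<'E'
from h import *
a=snap('top','t0');b=snap('side','s0')
print(bot.sense())
for n in('top','side'):print(ray(n,320,200))
cv2.imwrite('pics/both.png',cv2.resize(np.vstack([a,b]),(480*1,600)))
E
```

```text
{'time': 0.1, 'joints': array([ 1.11338350e+00,  4.91502362e-01,  1.55938199e+00,  6.56663871e-06,
        1.09171675e+00, -1.05591614e-01]), 'qd': array([-0.00077403, -0.0008562 , -0.00089719, -0.00017194, -0.00122788,
        0.000472  ]), 'joint_efforts': array([ 1.91605483e-03, -6.19446158e+01, -2.62024069e+01, -1.76940421e-04,
        2.89893011e-03, -1.13118283e-06]), 'tcp_pos': array([0.21526392, 0.58654714, 0.23078651]), 'tool_rot': array([-3.14059044e+00, -1.12077497e-04,  2.78976835e+00]), 'wrist_force': array([ 0.47435159,  0.00122419, -0.03552385]), 'moment': array([-0.06442669,  0.00529347,  0.02249807]), 'opening': 0.08544034621062685}
(array([ 0.45794311, -0.0084741 ,  0.94567771]), array([ 0.21516617, -0.00227703, -0.97662585]))
(array([ 0.2504377 , -0.86748592,  0.88008955]), array([ 0.30860974,  0.69116541, -0.65351952]))
```

View pics/t0.png

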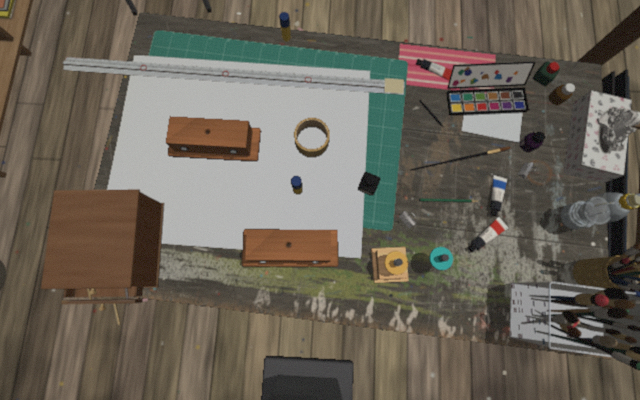

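View pics/s0.png

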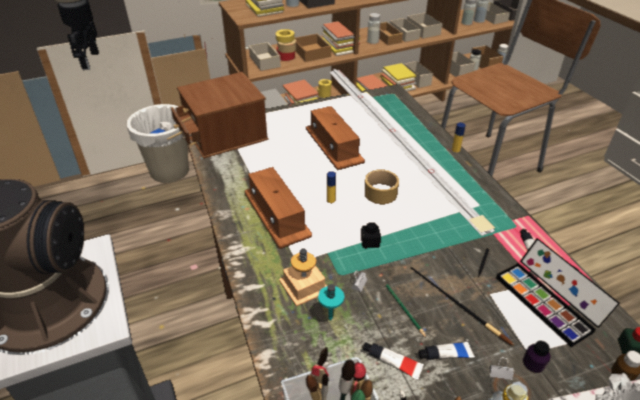

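The foot meant is the right-hand one (top px 289,244 for its bore). The rod with the brass collar stands in the light stand (top 397,263; side 303,253). The turquoise look-alike is beside it (top 441,259). I'll work out positions.

Run:
```python
from h import *
print('rodtop z.11',atz('top',398,263,.112), 'tri',tri(ray('top',398,263),ray('side',303,251)))
for u,v in((289,244),):print('bore',atz('top',u,v,.094))
for u,v in((244,230),(336,230),(338,262),(243,264)):print('footcorner',atz('top',u,v,.094 if v<240 else .016))
print('turq',atz('top',442,259,.1)); print('bottle',atz('top',370,183,.05)); print('cab',atz('top',163,204,.2),atz('top',160,285,.2))
print('stand',atz('top',407,248,.04),atz('top',374,248,.04))
c=bot.calibration('wrist');print(c)
t=cv2.imread('pics/t0_raw.png');s=cv2.imread('pics/s0_raw.png')
a=cv2.resize(t[220:300,230:470],(720,240),interpolation=cv2.INTER_CUBIC)
b=cv2.resize(s[160:320,230:470],(480,320),interpolation=cv2.INTER_CUBIC)
b=cv2.copyMakeBorder(b,0,0,0,240,0)
cv2.imwrite('pics/c.png',np.vstack([a,b]))
```

```text
rodtop z.11 [ 0.51377866 -0.18310666  0.112     ] tri [ 0.51575054 -0.18407168  0.10981879]
bore [0.54322765 0.05227075 0.094     ]
footcorner [0.56863172 0.15359223 0.094     ]
footcorner [ 0.5797239 -0.0492947  0.094    ]
footcorner [ 0.51483152 -0.06105644  0.016     ]
footcorner [0.49795829 0.163199   0.016     ]
turq [ 0.52830664 -0.28061932  0.1       ]
bottle [ 0.70333576 -0.12761765  0.05      ]
cab [0.59731405 0.29663813 0.2       ] [0.44285634 0.28077734 0.2       ]
stand [ 0.5543075  -0.21883031  0.04      ] [ 0.5501241  -0.14204894  0.04      ]
{'camera_matrix': array([[309.4276074 ,   0.        , 313.33141202],
       [  0.        , 309.4276074 , 197.15859092],
       [  0.        ,   0.        ,   1.        ]]), 'tool_from_camera': array([[-2.28168476e-04, -9.62432355e-01, -2.71521474e-01,
         6.77204159e-02],
       [ 9.99999780e-01, -3.88793817e-04,  5.37781859e-04,
         3.79121001e-04],
       [-6.23144531e-04, -2.71521291e-01,  9.62432231e-01,
        -1.42684941e-01],
       [ 0.00000000e+00,  0.00000000e+00,  0.00000000e+00,
         1.00000000e+00]])}
```

View pics/c.png

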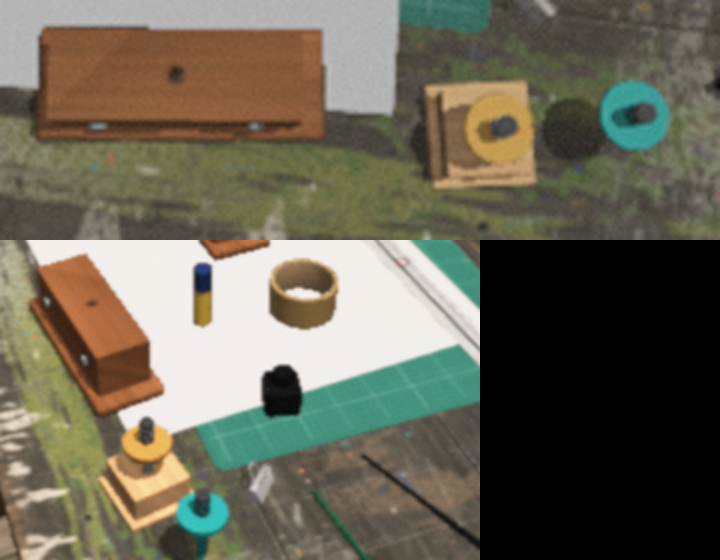

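Run:
```python
from h import *
print('cab near corner bottom',atz('side',208,152,0),atz('side',267,138,0))
print(tri(ray('top',155,287),ray('side',207,119)),tri(ray('top',135,193),ray('side',264,105)))
t=cv2.imread('pics/t0_raw.png');s=cv2.imread('pics/s0_raw.png')
cv2.imwrite('pics/c2.png',np.hstack([cv2.resize(t[170:320,30:180],(450,450)),cv2.resize(s[60:210,160:280],(350,450))]))
# candidate target poses: tool y along world x
for a in([np.pi,0,np.pi/2],[np.pi,0,-np.pi/2],[np.pi,0,np.pi]): print(R.from_euler('xyz',a).as_matrix().round(2).tolist())
```

```text
cab near corner bottom [0.45474638 0.39117231 0.        ] [0.63628034 0.38978446 0.        ]
[0.4447447  0.30120996 0.16579023] [0.63684276 0.39922297 0.1082375 ]
[[0.0, 1.0, 0.0], [1.0, -0.0, -0.0], [0.0, 0.0, -1.0]]
[[0.0, -1.0, -0.0], [-1.0, -0.0, -0.0], [0.0, 0.0, -1.0]]
[[-1.0, 0.0, 0.0], [0.0, 1.0, 0.0], [0.0, 0.0, -1.0]]
```

View pics/c2.png

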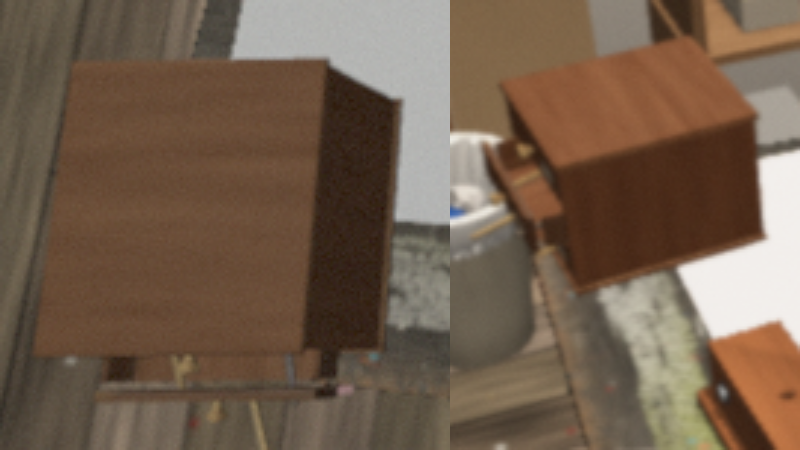

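Run:
```python
import numpy as np
th=2.79
for i in range(20):
    d=np.array([1.65,-2.07,.6]) if i<10 else np.array([1.6,-3.28,-.5])
    c,s=np.cos(th),np.sin(th); print([round(v,1) for v in (d[0]*c+d[1]*s,d[0]*s-d[1]*c,-d[2])])
    if i<10: th-=.122
```

```text
[np.float64(-2.3), np.float64(-1.4), np.float64(-0.6)]
[np.float64(-2.4), np.float64(-1.1), np.float64(-0.6)]
[np.float64(-2.5), np.float64(-0.8), np.float64(-0.6)]
[np.float64(-2.6), np.float64(-0.5), np.float64(-0.6)]
[np.float64(-2.6), np.float64(-0.2), np.float64(-0.6)]
[np.float64(-2.6), np.float64(0.2), np.float64(-0.6)]
[np.float64(-2.6), np.float64(0.5), np.float64(-0.6)]
[np.float64(-2.5), np.float64(0.8), np.float64(-0.6)]
[np.float64(-2.4), np.float64(1.1), np.float64(-0.6)]
[np.float64(-2.3), np.float64(1.4), np.float64(-0.6)]
[np.float64(-3.3), np.float64(1.6), np.float64(0.5)]
[np.float64(-3.3), np.float64(1.6), np.float64(0.5)]
[np.float64(-3.3), np.float64(1.6), np.float64(0.5)]
[np.float64(-3.3), np.float64(1.6), np.float64(0.5)]
[np.float64(-3.3), np.float64(1.6), np.float64(0.5)]
[np.float64(-3.3), np.float64(1.6), np.float64(0.5)]
[np.float64(-3.3), np.float64(1.6), np.float64(0.5)]
[np.float64(-3.3), np.float64(1.6), np.float64(0.5)]
[np.float64(-3.3), np.float64(1.6), np.float64(0.5)]
[np.float64(-3.3), np.float64(1.6), np.float64(0.5)]
```

{"method": "step_arm", "body": {"rows": [{"xyz": [-2.3,-1.4,-0.6],"rotation": [0,0,0.122]},{"xyz": [-2.4,-1.1,-0.6],"rotation": [0,0,0.122]},{"xyz": [-2.5,-0.8,-0.6],"rotation": [0,0,0.122]},{"xyz": [-2.6,-0.5,-0.6],"rotation": [0,0,0.122]},{"xyz": [-2.6,-0.2,-0.6],"rotation": [0,0,0.122]}]}}

```text
time: 0.52
tcp_pos: [0.2973, 0.4816, 0.2613]
tool_rot: [-3.141, 0.0, 2.174]
wrist_force: [0.6, 0.1, -0.4]
opening: 0.0853
```

{"method": "step_arm", "body": {"rows": [{"xyz": [-2.6,0.2,-0.6],"rotation": [0,0,0.122]},{"xyz": [-2.6,0.5,-0.6],"rotation": [0,0,0.122]},{"xyz": [-2.5,0.8,-0.6],"rotation": [0,0,0.122]},{"xyz": [-2.4,1.1,-0.6],"rotation": [0,0,0.122]},{"xyz": [-2.3,1.4,-0.6],"rotation": [0,0,0.122]}]}}

```text
time: 0.93
tcp_pos: [0.38, 0.3785, 0.2914]
tool_rot: [-3.141, 0.0, 1.564]
wrist_force: [1.3, 0.0, 0.6]
opening: 0.0852
```

{"method": "step_arm", "body": {"rows": [{"xyz": [-3.3,1.6,0.5],"rotation": [0,0,0]},{"xyz": [-3.3,1.6,0.5],"rotation": [0,0,0]},{"xyz": [-3.3,1.6,0.5],"rotation": [0,0,0]},{"xyz": [-3.3,1.6,0.5],"rotation": [0,0,0]},{"xyz": [-3.3,1.6,0.5],"rotation": [0,0,0]}]}}

```text
time: 1.35
tcp_pos: [0.4596, 0.2129, 0.266]
tool_rot: [-3.141, -0.0, 1.57]
wrist_force: [1.5, 1.0, -0.0]
opening: 0.0855
```

{"method": "step_arm", "body": {"rows": [{"xyz": [-3.3,1.6,0.5],"rotation": [0,0,0]},{"xyz": [-3.3,1.6,0.5],"rotation": [0,0,0]},{"xyz": [-3.3,1.6,0.5],"rotation": [0,0,0]},{"xyz": [-3.3,1.6,0.5],"rotation": [0,0,0]},{"xyz": [-3.3,1.6,0.5],"rotation": [0,0,0]}]}}

```text
time: 1.77
tcp_pos: [0.5395, 0.0477, 0.2409]
tool_rot: [-3.141, -0.0, 1.57]
wrist_force: [1.8, 1.2, 0.0]
opening: 0.085
```

{"method": "step_arm", "body": {"rows": [{"xyz": [0,0,0],"rotation": [0,0,0]},{"xyz": [0,0,0],"rotation": [0,0,0]}]}}

```text
time: 1.93
tcp_pos: [0.5394, 0.0479, 0.2405]
tool_rot: [-3.14, -0.0, 1.567]
wrist_force: [-0.7, 0.0, 0.3]
opening: 0.0854
```

Run:
```python
from h import *
snap('wrist','w1')
p=np.load('pics/w1.npy');print(p)
c=bot.calibration('wrist');K=c['camera_matrix'];T=np.linalg.inv(c['tool_from_camera'])
Rt=R.from_euler('xyz',p[3:]).as_matrix()
for q in ([.5432,.0523,.094],):
    x=T@np.r_[Rt.T@(np.array(q)-p[:3]),1];u=K@x[:3];print(u[:2]/u[2])
```

```text
[ 5.39351885e-01  4.79118524e-02  2.40534424e-01 -3.14023241e+00
 -2.17315066e-04  1.56669029e+00]
[316.2717363  180.07317442]
```

View pics/w1.png

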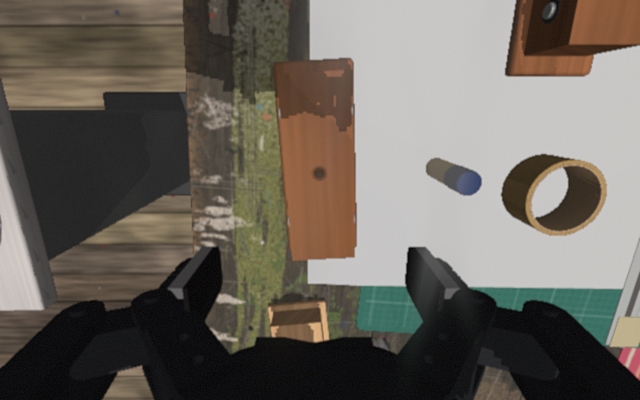

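The wrist picture shows the foot's bore at about (319,173), with the stand just in view at the bottom (300,320). I'll refine the bore by centroid.

Run:
```python
from h import *
p=np.load('pics/w1.npy');g=cv2.imread('pics/w1_raw.png').astype(float).sum(2)
s=g[160:187,306:333];print(s[::2,::2].astype(int))
w=np.clip(np.median(s)-60-s,0,None);y,x=np.mgrid[160:187,306:333];u,v=(w*x).sum()/w.sum(),(w*y).sum()/w.sum()
print(u,v,atz('wrist',u,v,.094,p))
```

```text
[[303 305 310 312 310 305 310 308 300 301 305 310 306 298]
 [304 309 315 315 309 310 313 307 300 302 307 316 310 302]
 [300 309 312 318 318 311 312 308 303 297 309 317 308 302]
 [309 314 316 313 300 284 266 267 274 296 306 315 315 304]
 [305 308 315 302 273 220 195 211 230 260 303 315 309 302]
 [307 304 312 280 215 179 190 186 184 232 283 320 311 302]
 [305 311 304 268 187 168 175 171 175 214 269 315 314 307]
 [306 314 302 267 202 184 195 200 181 216 260 312 317 305]
 [307 309 312 273 241 186 195 192 199 236 273 315 313 304]
 [304 304 316 307 260 239 228 234 232 262 300 314 316 304]
 [308 311 311 318 310 275 263 269 286 302 307 315 312 305]
 [305 308 307 312 316 313 317 314 309 298 303 312 313 305]
 [306 307 315 315 309 313 313 317 309 301 302 314 318 304]
 [307 310 314 317 312 314 315 314 308 298 302 312 313 310]]
318.84193194291987 172.59421880717161 [0.54565369 0.05955434 0.094     ]
```

{"method": "step_arm", "body": {"rows": [{"xyz": [-4,-0.4,-0.2],"rotation": [0,0,0]},{"xyz": [-4,-0.4,-0.2],"rotation": [0,0,0]},{"xyz": [-4,-0.4,0],"rotation": [0,0,0]},{"xyz": [-4,-0.4,0],"rotation": [0,0,0]},{"xyz": [-4,-0.5,0],"rotation": [0,0,0]}]}}

```text
time: 2.4
tcp_pos: [0.5175, -0.1507, 0.2457]
tool_rot: [3.141, -0.0, 1.572]
wrist_force: [0.7, -0.2, 0.4]
opening: 0.0853
```

{"method": "step_arm", "body": {"rows": [{"xyz": [-2.5,-0.2,0],"rotation": [0,0,0]},{"xyz": [0,0,0],"rotation": [0,0,0]},{"xyz": [0,0,0],"rotation": [0,0,0]}]}}

```text
time: 2.65
tcp_pos: [0.5157, -0.1753, 0.2453]
tool_rot: [-3.142, -0.0, 1.569]
wrist_force: [-0.5, 1.1, -0.7]
opening: 0.0856
```

Run:
```python
from h import *
snap('wrist','w2',(200,40,440,240),3)
p=np.load('pics/w2.npy');print(p)
```

```text
[ 5.15675280e-01 -1.75283457e-01  2.45348276e-01 -3.14155865e+00
 -3.25660698e-04  1.56891000e+00]
```

View pics/w2.png

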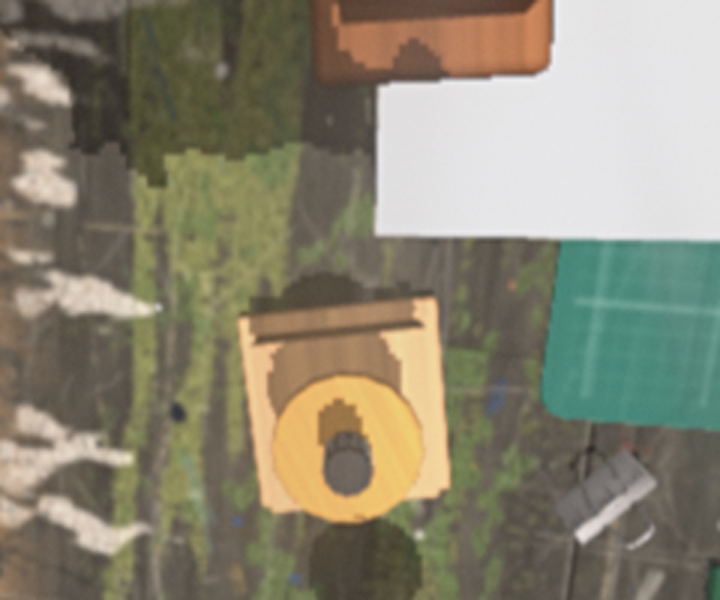

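The crop shows the grey head end at (349,470) on the gold collar, centred about (349,449). In full-image pixels these are (316.3,196.7) and (316.3,189.7). I'll compute both.

Run:
```python
from h import *
p=np.load('pics/w2.npy');q=np.load('pics/w1.npy')
print('head',atz('wrist',316.3,196.7,.112,p),'collar',atz('wrist',316.3,189.7,.084,p))
print('head top-cam',atz('top',400,261.5,.112))
print('stand corners',[atz('wrist',200+a/3,40+b/3,.040,p).round(4) for a,b in((252,340),(425,322))])
a,b,c=ray('wrist',318.84,172.6,q),ray('top',288.7,244.3),ray('side',275.5,191.5)
print('bore',tri(a,b),tri(a,c),tri(b,c),atz('side',275.5,191.5,.094))
t=cv2.imread('pics/t0_raw.png')[236:254,280:298].astype(int).sum(2);print(t[::1,::1])
```

```text
head [ 0.51960795 -0.18369891  0.112     ] collar [ 0.51989189 -0.18414438  0.084     ]
head top-cam [ 0.51716801 -0.18733146  0.112     ]
stand corners [array([ 0.484 , -0.1531,  0.04  ]), array([ 0.5487, -0.1466,  0.04  ])]
bore [0.54559962 0.05460077 0.0681027 ] [0.54534848 0.0560357  0.07532721] [0.54414543 0.05411725 0.07708683] [0.53788826 0.03471668 0.094     ]
[[269 259 276 259 266 264 260 249 269 256 263 264 247 278 278 262 276 268]
 [259 257 256 262 262 259 269 268 266 264 270 272 267 269 278 271 265 263]
 [258 267 270 263 276 275 271 272 273 273 276 266 280 271 257 273 275 280]
 [277 267 271 280 279 277 279 279 279 284 273 276 272 287 285 280 289 289]
 [286 281 283 293 287 283 277 276 267 286 274 286 276 284 279 294 273 271]
 [275 265 269 281 278 269 266 246 248 255 272 276 277 273 287 281 280 281]
 [263 264 266 274 273 262 236 189 172 178 219 257 274 278 272 267 273 285]
 [277 282 279 280 271 254 210 158 108 141 162 225 273 279 280 274 277 286]
 [281 289 291 285 266 243 190 141 132 146 181 243 278 287 272 287 292 287]
 [294 276 290 273 280 259 191 150 153 168 220 248 272 275 285 290 295 285]
 [285 294 286 293 282 255 221 190 174 193 212 245 286 280 283 279 284 279]
 [289 294 301 291 292 276 248 229 215 231 240 274 291 292 299 288 285 292]
 [300 297 286 287 281 281 282 268 262 268 282 293 291 307 289 290 296 292]
 [282 286 284 284 291 287 298 284 280 284 292 289 284 278 285 290 276 277]
 [282 289 287 279 278 290 275 281 289 281 290 295 283 289 288 286 281 275]
 [281 285 293 296 285 285 301 287 280 281 289 275 287 283 280 283 283 286]
 [299 290 291 297 297 297 284 295 303 291 301 286 298 300 289 293 292 300]
 [306 293 308 305 309 303 297 307 302 305 318 298 296 304 301 304 306 301]]
```

The foot's top is at z≈0.077, so the 78 mm includes the base board. The bore is near (0.545, 0.055) and the rod near (0.5196, -0.184). Next I descend onto the head.

{"method": "step_arm", "body": {"rows": [{"xyz": [-0.3,0.1,3.5],"rotation": [0,0,0]},{"xyz": [-0.3,0.1,3.5],"rotation": [0,0,0]},{"xyz": [-0.3,0.2,3.5],"rotation": [0,0,0]},{"xyz": [0,0,0],"rotation": [0,0,0]}], "hand": 0.6}}

```text
time: 3.03
tcp_pos: [0.5181, -0.1818, 0.1353]
tool_rot: [-3.134, -0.004, 1.572]
wrist_force: [-0.6, 0.2, -0.8]
opening: 0.0509
```

Run:
```python
from h import *
snap('wrist','w3',(220,150,420,400),2.4)
print(np.load('pics/w3.npy'))
```

```text
[ 0.51809143 -0.18178698  0.13530124 -3.13405533 -0.00396568  1.57190144]
```

View pics/w3.png

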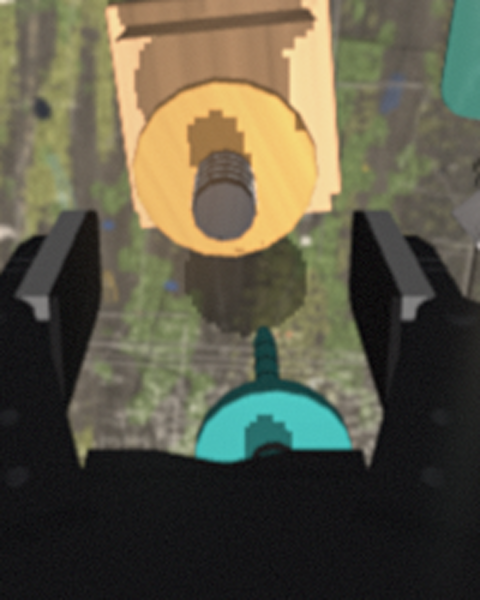

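The head end is at (313.3,237.5) full-image, centred between the fingers. I'll check it against the pose.

Run:
```python
from h import *
p=np.load('pics/w3.npy');s=bot.sense();print(s['tcp_pos'],s['tool_rot'])
for q in(p,np.r_[p[:3],np.pi,0,1.5708]):print(atz('wrist',313.3,237.5,.112,q),atz('wrist',220+226/2.4,150+168/2.4,.084,q))
```

```text
[ 0.51909083 -0.18235777  0.13835339] [-3.13660501e+00 -2.72933898e-03  1.57167974e+00]
[ 0.51900271 -0.18390073  0.112     ] [ 0.51939064 -0.18319755  0.084     ]
[ 0.51917593 -0.18400099  0.112     ] [ 0.51977574 -0.18340866  0.084     ]
```

{"method": "step_arm", "body": {"rows": [{"xyz": [0,0,1.7],"rotation": [0,0,0]},{"xyz": [0,0,1.7],"rotation": [0,0,0]},{"xyz": [0,0,1.5],"rotation": [0,0,0]},{"xyz": [0,0,0],"rotation": [0,0,0]},{"xyz": [0,0,0],"rotation": [0,0,0]}]}}

```text
time: 3.5
tcp_pos: [0.5206, -0.1838, 0.093]
tool_rot: [3.14, 0.0, 1.571]
wrist_force: [0.2, 0.4, 0.4]
opening: 0.0515
```

{"method": "step_arm", "body": {"rows": [{"xyz": [0,-0.1,0.3],"rotation": [0,0,0]},{"xyz": [0,0,0],"rotation": [0,0,0]},{"xyz": [0,0,0],"rotation": [0,0,0]},{"xyz": [0,0,0],"rotation": [0,0,0]},{"xyz": [0,0,0],"rotation": [0,0,0]}], "hand": 0, "grip_force": 60}}

```text
time: 3.92
tcp_pos: [0.5192, -0.1847, 0.0894]
tool_rot: [3.14, 0.001, 1.57]
wrist_force: [-0.3, 0.3, 7.7]
opening: 0.0138
```

{"method": "step_arm", "body": {"rows": [{"xyz": [0,0,0],"rotation": [0,0,0]},{"xyz": [0,0,0],"rotation": [0,0,0]},{"xyz": [0,0,0],"rotation": [0,0,0]}]}}

```text
time: 4.17
tcp_pos: [0.5192, -0.1847, 0.0894]
tool_rot: [3.14, 0.001, 1.57]
wrist_force: [-0.7, 0.3, 7.6]
opening: 0.0139
```

{"method": "step_arm", "body": {"rows": [{"xyz": [0,0,-0.5],"rotation": [0,0,0]},{"xyz": [0,0,-1.5],"rotation": [0,0,0]},{"xyz": [0,0,-2.5],"rotation": [0,0,0]},{"xyz": [0,0,-3],"rotation": [0,0,0]},{"xyz": [0,0,-3],"rotation": [0,0,0]}]}}

```text
time: 4.58
tcp_pos: [0.5185, -0.1843, 0.1946]
tool_rot: [-3.141, -0.001, 1.57]
wrist_force: [0.4, 0.0, -1.6]
opening: 0.0141
```

{"method": "step_arm", "body": {"rows": [{"xyz": [3.5,0.4,0],"rotation": [0,0,0]},{"xyz": [3.5,0.4,0],"rotation": [0,0,0]},{"xyz": [3.5,0.4,0],"rotation": [0,0,0]},{"xyz": [3.5,0.4,0],"rotation": [0,0,0]},{"xyz": [3.5,0.4,0],"rotation": [0,0,0]}]}}

```text
time: 5.0
tcp_pos: [0.5389, -0.008, 0.1939]
tool_rot: [3.141, -0.0, 1.569]
wrist_force: [1.1, 0.1, -1.6]
opening: 0.0137
```

{"method": "step_arm", "body": {"rows": [{"xyz": [3.4,0.4,0],"rotation": [0,0,0]},{"xyz": [3,0.2,0],"rotation": [0,0,0]},{"xyz": [0,0,0],"rotation": [0,0,0]},{"xyz": [0,0,0],"rotation": [0,0,0]},{"xyz": [0,0,0],"rotation": [0,0,0]}]}}

```text
time: 5.42
tcp_pos: [0.545, 0.0542, 0.1936]
tool_rot: [3.142, 0.0, 1.57]
wrist_force: [0.1, -0.9, -1.3]
opening: 0.0138
```

Run:
```python
from h import *
a=snap('wrist','w4',(220,120,420,320),2);b=snap('side','s4',(230,90,350,210),3.33)
print(np.load('pics/w4.npy'),bot.sense()['wrist_force'])
i,j=cv2.imread('pics/w4.png'),cv2.imread('pics/s4.png');cv2.imwrite('pics/c4.png',np.hstack([i,j[:400,:399]]))
```

```text
[5.45013414e-01 5.42281273e-02 1.93553794e-01 3.14152498e+00
 5.36828990e-05 1.57024484e+00] [-0.55480802  0.71091418  0.27979473]
```

View pics/c4.png

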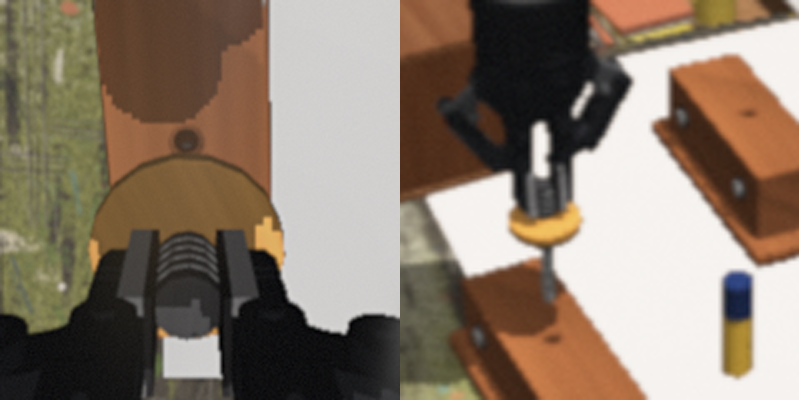

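The wrist view shows the bore at (313,190) and the head end at (313.5,279). The side view shows the rod hanging straight, tip at (274.4,180) just above the bore at (275.3,191.8). I'll work out the offset.

Run:
```python
from h import *
p=np.load('pics/w4.npy');p[3:]=[np.pi,0,1.5702]
g=cv2.imread('pics/w4_raw.png').astype(float).sum(2)
y0,y1,x0,x1=181,198,304,323
s=g[y0:y1,x0:x1];w=np.clip(np.median(s)-70-s,0,None);y,x=np.mgrid[y0:y1,x0:x1];u,v=(w*x).sum()/w.sum(),(w*y).sum()/w.sum()
print(u,v);print(s[::2,::2].astype(int))
print('bore',atz('wrist',u,v,.078,p),'head',atz('wrist',313.5,279,p[2]+.0226,p))
print('tip via side at z',atz('side',274.4,180,.114),'bore side',atz('side',275.3,191.8,.078),'bore top',atz('top',288.6,244.2,.078))
```

```text
310.72 189.0
[[265 257 260 260 269 309 308 305 309 316]
 [326 319 295 284 266 265 272 291 307 320]
 [319 296 259 198 180 187 211 255 287 319]
 [313 272 188 163 164 168 169 212 262 311]
 [287 249 162 168 168 177 164 177 242 294]
 [281 252 168 171 192 191 174 185 239 291]
 [291 254 188 168 204 202 164 206 228 299]
 [312 255 236 185 174 178 200 242 260 314]
 [245 195 190 190 191 199 207 208 227 242]]
bore [0.54395772 0.05763113 0.078     ] head [0.54614533 0.05213111 0.21615379]
tip via side at z [0.5429494  0.05276175 0.114     ] bore side [0.5429054  0.05221428 0.078     ] bore top [0.54433609 0.05427278 0.078     ]
```

{"method": "step_arm", "body": {"rows": [{"xyz": [0.1,0.1,1],"rotation": [0,0,0]},{"xyz": [0.1,0,1],"rotation": [0,0,0]},{"xyz": [0,0,0.8],"rotation": [0,0,0]},{"xyz": [0,0,0],"rotation": [0,0,0]}]}}

```text
time: 5.85
tcp_pos: [0.5452, 0.0561, 0.163]
tool_rot: [-3.138, -0.0, 1.569]
wrist_force: [0.1, -0.3, -1.2]
opening: 0.0136
```

{"method": "step_arm", "body": {"rows": [{"xyz": [0,0,0.4],"rotation": [0,0,0]},{"xyz": [0,0,0.3],"rotation": [0,0,0]},{"xyz": [0,0,0.3],"rotation": [0,0,0]},{"xyz": [0,0,0],"rotation": [0,0,0]}]}}

```text
time: 6.18
tcp_pos: [0.546, 0.0565, 0.1548]
tool_rot: [-3.141, -0.0, 1.57]
wrist_force: [-0.9, -0.0, -1.5]
opening: 0.0135
```

{"method": "step_arm", "body": {"rows": [{"xyz": [0,0,0.3],"rotation": [0,0,0]},{"xyz": [0,0,0.3],"rotation": [0,0,0]},{"xyz": [0,0,0],"rotation": [0,0,0]}]}}

```text
time: 6.43
tcp_pos: [0.5459, 0.0565, 0.1488]
tool_rot: [-3.141, -0.0, 1.57]
wrist_force: [0.5, -0.4, -1.5]
opening: 0.014
```

{"method": "step_arm", "body": {"rows": [{"xyz": [0,0,0.2],"rotation": [0,0,0]},{"xyz": [0,0,0.2],"rotation": [0,0,0]},{"xyz": [0,0,0],"rotation": [0,0,0]}]}}

```text
time: 6.68
tcp_pos: [0.5459, 0.0564, 0.1449]
tool_rot: [-3.141, -0.0, 1.57]
wrist_force: [-1.2, -0.1, -1.6]
opening: 0.0141
```

{"method": "step_arm", "body": {"rows": [{"xyz": [0,0,0.2],"rotation": [0,0,0]},{"xyz": [0,0,0.2],"rotation": [0,0,0]},{"xyz": [0,0,0],"rotation": [0,0,0]}]}}

```text
time: 6.93
tcp_pos: [0.5459, 0.0564, 0.1409]
tool_rot: [-3.141, -0.0, 1.57]
wrist_force: [-1.8, 0.1, -2.4]
opening: 0.0139
```

{"method": "step_arm", "body": {"rows": [{"xyz": [0,0,0.2],"rotation": [0,0,0]},{"xyz": [0,0,0.2],"rotation": [0,0,0]},{"xyz": [0,0,0],"rotation": [0,0,0]}]}}

```text
time: 7.18
tcp_pos: [0.546, 0.0565, 0.137]
tool_rot: [-3.141, -0.0, 1.57]
wrist_force: [-0.8, -1.1, -2.3]
opening: 0.014
```

{"method": "step_arm", "body": {"rows": [{"xyz": [0,0,0.2],"rotation": [0,0,0]},{"xyz": [0,0,0.2],"rotation": [0,0,0]},{"xyz": [0,0,0],"rotation": [0,0,0]}]}}

```text
time: 7.43
tcp_pos: [0.546, 0.0565, 0.1331]
tool_rot: [-3.141, -0.0, 1.57]
wrist_force: [-1.5, -0.2, -4.3]
opening: 0.0139
```

{"method": "step_arm", "body": {"rows": [{"xyz": [0,0,0.2],"rotation": [0,0,0]}]}}

```text
time: 7.52
tcp_pos: [0.5463, 0.0565, 0.1316]
tool_rot: [3.141, -0.0, 1.57]
wrist_force: [-4.5, -0.5, 10.9]
opening: 0.0136
```

{"method": "step_arm", "body": {"rows": [{"xyz": [0,0,0.2],"rotation": [0,0,0]}]}}

```text
time: 7.6
tcp_pos: [0.5463, 0.0564, 0.1298]
tool_rot: [3.141, -0.0, 1.57]
wrist_force: [-4.6, 0.4, 10.3]
opening: 0.0139
```

{"method": "step_arm", "body": {"rows": [{"xyz": [0,0,0.2],"rotation": [0,0,0]}]}}

```text
time: 7.68
tcp_pos: [0.5462, 0.0565, 0.1279]
tool_rot: [3.141, -0.0, 1.57]
wrist_force: [-5.1, -0.5, 10.9]
opening: 0.0137
```

{"method": "step_arm", "body": {"rows": [{"xyz": [0,-0.03,0.2],"rotation": [0,0,0]},{"xyz": [0,0,0.2],"rotation": [0,0,0]}]}}

```text
time: 7.85
tcp_pos: [0.5462, 0.0564, 0.1239]
tool_rot: [3.14, -0.0, 1.57]
wrist_force: [-4.5, -0.1, 9.8]
opening: 0.0139
```

{"method": "step_arm", "body": {"rows": [{"xyz": [0,-0.02,0.15],"rotation": [0,0,0]}]}}

```text
time: 7.93
tcp_pos: [0.546, 0.0565, 0.1224]
tool_rot: [3.14, -0.0, 1.57]
wrist_force: [-2.1, -1.4, 8.8]
opening: 0.0134
```

{"method": "step_arm", "body": {"rows": [{"xyz": [0,0,0.15],"rotation": [0,0,0]}]}}

```text
time: 8.02
tcp_pos: [0.5461, 0.0564, 0.1209]
tool_rot: [3.14, -0.0, 1.57]
wrist_force: [-4.0, -0.8, 9.8]
opening: 0.0138
```

{"method": "step_arm", "body": {"rows": [{"xyz": [0,0,0.15],"rotation": [0,0,0]}]}}

```text
time: 8.1
tcp_pos: [0.546, 0.0565, 0.1194]
tool_rot: [3.14, -0.0, 1.57]
wrist_force: [-3.1, -0.1, 9.2]
opening: 0.014
```

{"method": "step_arm", "body": {"rows": [{"xyz": [0,-0.02,0.1],"rotation": [0,0,0]}]}}

```text
time: 8.18
tcp_pos: [0.5459, 0.0564, 0.1183]
tool_rot: [3.14, -0.0, 1.57]
wrist_force: [-2.7, -0.3, 8.1]
opening: 0.0139
```

{"method": "step_arm", "body": {"rows": [{"xyz": [0,-0.02,0.1],"rotation": [0,0,0]}]}}

```text
time: 8.27
tcp_pos: [0.5458, 0.0564, 0.1174]
tool_rot: [3.14, -0.0, 1.57]
wrist_force: [-2.0, -1.1, 7.2]
opening: 0.014
```

{"method": "step_arm", "body": {"rows": [{"xyz": [0,-0.01,0.1],"rotation": [0,0,0]}]}}

```text
time: 8.35
tcp_pos: [0.5458, 0.0564, 0.1164]
tool_rot: [3.14, -0.0, 1.57]
wrist_force: [-2.6, -0.2, 7.5]
opening: 0.0139
```

{"method": "step_arm", "body": {"rows": [{"xyz": [0,-0.01,0.1],"rotation": [0,0,0]}]}}

```text
time: 8.43
tcp_pos: [0.5457, 0.0564, 0.1154]
tool_rot: [3.139, -0.0, 1.57]
wrist_force: [-1.6, 0.3, 8.5]
opening: 0.0137
```

{"method": "step_arm", "body": {"rows": [{"xyz": [0,0,0.1],"rotation": [0,0,0]}]}}

```text
time: 8.52
tcp_pos: [0.5457, 0.0564, 0.1144]
tool_rot: [3.139, -0.0, 1.57]
wrist_force: [-1.8, -1.4, 10.0]
opening: 0.0136
```

{"method": "step_arm", "body": {"rows": [{"xyz": [0,0,0.08],"rotation": [0,0,0]}]}}

```text
time: 8.6
tcp_pos: [0.5458, 0.0564, 0.1139]
tool_rot: [3.139, -0.0, 1.57]
wrist_force: [-4.0, -1.0, 17.0]
opening: 0.0134
```

{"method": "step_arm", "body": {"rows": [{"xyz": [0,0,0.03],"rotation": [0,0,0]},{"xyz": [0,0,0],"rotation": [0,0,0]}]}}

```text
time: 8.77
tcp_pos: [0.5458, 0.0564, 0.1138]
tool_rot: [3.139, 0.0, 1.57]
wrist_force: [-3.6, -1.0, 14.8]
opening: 0.0139
```

{"method": "step_arm", "body": {"rows": [{"xyz": [0,0,0],"rotation": [0,0,0]},{"xyz": [0,0,0],"rotation": [0,0,0]},{"xyz": [0,0,0],"rotation": [0,0,0]},{"xyz": [0,0,0],"rotation": [0,0,0]}], "hand": 0.32}}

```text
time: 9.1
tcp_pos: [0.5452, 0.0565, 0.1125]
tool_rot: [3.141, -0.0, 1.57]
wrist_force: [-0.3, 0.8, -0.3]
opening: 0.0269
```

Run:
```python
from h import *
a=snap('wrist','w5',(220,120,420,320),2);b=snap('side','s5',(230,110,330,210),4)
print(np.load('pics/w5.npy'),bot.sense()['wrist_force'])
i,j=cv2.imread('pics/w5.png'),cv2.imread('pics/s5.png');cv2.imwrite('pics/c5.png',np.hstack([i,j]))
```

```text
[ 5.45192690e-01  5.64831045e-02  1.12533353e-01  3.14130575e+00
 -1.14958928e-04  1.56974243e+00] [ 0.90894758 -0.21325007 -0.43167433]
```

View pics/c5.png

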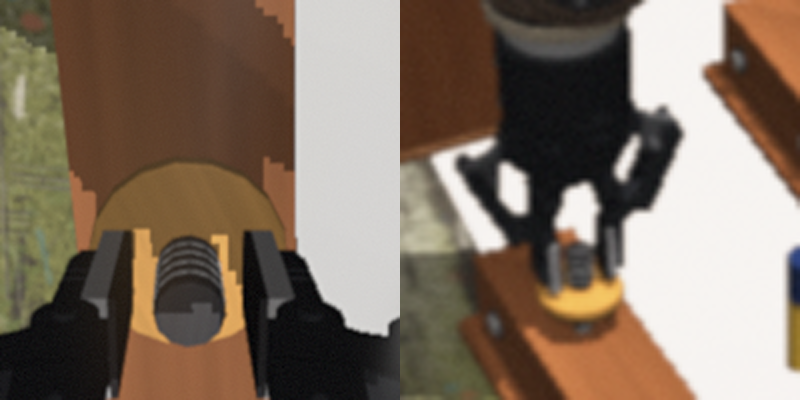

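The fingers stand clear on either side of the head, above the collar, and the rod is upright in the foot. Next I slide the collar down.

{"method": "step_arm", "body": {"rows": [{"xyz": [0,0,0.25],"rotation": [0,0,0]},{"xyz": [0,0,0.25],"rotation": [0,0,0]}]}}

```text
time: 9.37
tcp_pos: [0.5451, 0.0565, 0.1075]
tool_rot: [3.141, -0.0, 1.57]
wrist_force: [-0.2, -0.2, 2.6]
opening: 0.0276
```

{"method": "step_arm", "body": {"rows": [{"xyz": [0,0,0.25],"rotation": [0,0,0]},{"xyz": [0,0,0.25],"rotation": [0,0,0]}]}}

```text
time: 9.53
tcp_pos: [0.545, 0.0565, 0.1025]
tool_rot: [-3.142, -0.0, 1.57]
wrist_force: [-0.0, -0.5, 3.4]
opening: 0.0274
```

{"method": "step_arm", "body": {"rows": [{"xyz": [0,0,0.25],"rotation": [0,0,0]},{"xyz": [0,0,0.25],"rotation": [0,0,0]}]}}

```text
time: 9.7
tcp_pos: [0.545, 0.0565, 0.0974]
tool_rot: [-3.142, -0.0, 1.57]
wrist_force: [-0.8, -0.6, 2.2]
opening: 0.0275
```

{"method": "step_arm", "body": {"rows": [{"xyz": [0,0,0.25],"rotation": [0,0,0]}]}}

```text
time: 9.78
tcp_pos: [0.545, 0.0565, 0.0949]
tool_rot: [-3.142, -0.0, 1.57]
wrist_force: [-0.9, 0.6, 2.9]
opening: 0.0273
```

{"method": "step_arm", "body": {"rows": [{"xyz": [0,0,0.2],"rotation": [0,0,0]}]}}

```text
time: 9.87
tcp_pos: [0.545, 0.0565, 0.0929]
tool_rot: [-3.141, -0.0, 1.57]
wrist_force: [0.1, -0.5, 3.3]
opening: 0.0272
```

{"method": "step_arm", "body": {"rows": [{"xyz": [0,0,0.1],"rotation": [0,0,0]}]}}

```text
time: 9.95
tcp_pos: [0.545, 0.0565, 0.0919]
tool_rot: [-3.141, -0.0, 1.57]
wrist_force: [-0.2, -0.4, 1.8]
opening: 0.0275
```

{"method": "step_arm", "body": {"rows": [{"xyz": [0,0,0.1],"rotation": [0,0,0]}]}}

```text
time: 10.03
tcp_pos: [0.545, 0.0565, 0.091]
tool_rot: [-3.141, -0.0, 1.57]
wrist_force: [-1.2, -0.1, 2.8]
opening: 0.0274
```

{"method": "step_arm", "body": {"rows": [{"xyz": [0,0,0.1],"rotation": [0,0,0]}]}}

```text
time: 10.12
tcp_pos: [0.545, 0.0565, 0.0901]
tool_rot: [-3.141, -0.0, 1.57]
wrist_force: [-1.4, 0.2, 3.0]
opening: 0.0277
```

{"method": "step_arm", "body": {"rows": [{"xyz": [0,0,0.08],"rotation": [0,0,0]}]}}

```text
time: 10.2
tcp_pos: [0.545, 0.0565, 0.0893]
tool_rot: [-3.142, -0.0, 1.57]
wrist_force: [-1.9, -1.0, 2.2]
opening: 0.0275
```

{"method": "step_arm", "body": {"rows": [{"xyz": [0,0,0.08],"rotation": [0,0,0]}]}}

```text
time: 10.28
tcp_pos: [0.5449, 0.0565, 0.0885]
tool_rot: [-3.141, -0.0, 1.57]
wrist_force: [-2.1, -0.7, 3.1]
opening: 0.0273
```

{"method": "step_arm", "body": {"rows": [{"xyz": [0,0,0.08],"rotation": [0,0,0]}]}}

```text
time: 10.37
tcp_pos: [0.5449, 0.0565, 0.0878]
tool_rot: [-3.141, -0.0, 1.57]
wrist_force: [-2.6, -0.8, 5.5]
opening: 0.0274
```

{"method": "step_arm", "body": {"rows": [{"xyz": [0,0,0.08],"rotation": [0,0,0]}]}}

```text
time: 10.45
tcp_pos: [0.5449, 0.0565, 0.0872]
tool_rot: [-3.142, -0.0, 1.57]
wrist_force: [-4.7, -0.1, 12.9]
opening: 0.0271
```

The collar has met the foot: the force rose from 3 to 13 N at the expected height. I retract straight up.

{"method": "step_arm", "body": {"rows": [{"xyz": [0,0,-0.3],"rotation": [0,0,0]},{"xyz": [0,0,-1],"rotation": [0,0,0]},{"xyz": [0,0,-2],"rotation": [0,0,0]},{"xyz": [0,0,-3],"rotation": [0,0,0]},{"xyz": [0,0,-3],"rotation": [0,0,0]}]}}

```text
time: 10.87
tcp_pos: [0.5448, 0.0564, 0.1812]
tool_rot: [-3.141, -0.0, 1.57]
wrist_force: [-0.3, 0.4, 0.3]
opening: 0.0275
```

{"method": "step_arm", "body": {"rows": [{"xyz": [-3,0,-3],"rotation": [0,0,0]},{"xyz": [-3,0,-3],"rotation": [0,0,0]},{"xyz": [-3,0,0],"rotation": [0,0,0]},{"xyz": [-3,0,0],"rotation": [0,0,0]},{"xyz": [0,0,0],"rotation": [0,0,0]}]}}

```text
time: 11.28
tcp_pos: [0.5451, -0.0664, 0.2402]
tool_rot: [3.139, 0.001, 1.567]
wrist_force: [0.2, -0.9, 0.1]
opening: 0.0271
```

Run:
```python
from h import *
a=snap('wrist','w6',(220,0,420,200),2);b=snap('side','s6',(230,130,330,230),4)
print(np.load('pics/w6.npy'),bot.sense()['wrist_force'])
i,j=cv2.imread('pics/w6.png'),cv2.imread('pics/s6.png');cv2.imwrite('pics/c6.png',np.hstack([i,j]))
```

```text
[ 5.45090785e-01 -6.64233977e-02  2.40192244e-01  3.13941368e+00
  1.31179773e-03  1.56701638e+00] [ 0.24934588 -0.57701622  0.29682493]
```

View pics/c6.png

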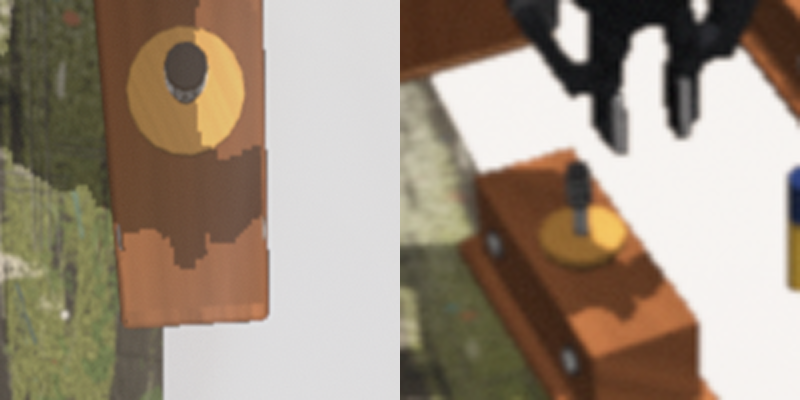

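The rod stands upright in the foot with the collar flat on its top, and the gripper is clear. I'll check the head height once and hand in.

Run:
```python
from h import *
p=np.load('pics/w6.npy');print('head top',tri(ray('side',274.2,171.5),ray('wrist',313.3,31,p)))
print(bot.sign_off())
```

```text
head top [0.54625979 0.05749188 0.13499695]
the job is handed in; nothing more can be done
None
```

The depth rod is standing in the right-hand foot, touching the bottom of its hole, with the collar lying on the foot's top. I handed the job in at about 11.4 s, and the arm had touched nothing else.

- **Bottom of the hole:** pushing past the shoes took about 8–11 N. The force then rose to 17 N and stayed near 15 N with the arm still, which I took as the bottom. That gives a hole depth of roughly 43–44 mm.
- **Collar:** it slid at about 3 N. I stopped when the force rose to about 13 N as it met the foot.
- **Last checks:** the final pictures show the rod upright, the collar flat on the foot and the gripper clear. The measured head top was 0.135 m, against 0.1365 m expected, which is within camera error.
- **Disagreement on the way:** I first assumed the foot's top was at 94 mm, and the cameras disagreed on the bore by about 7 mm. Combining all three put the top at about 78 mm, and the rod then went in without trouble.
- **Not checked:** I took no final top-camera picture to confirm that the ink bottle, glue stick, clip and turquoise look-alike hadn't moved. The arm's path did not go near them.

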